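Set the packing lane to a carton bundle with its handwheel

ROBOT

A 6-joint arm with a two-finger parallel gripper is mounted at the origin on the work surface. World frame = base frame: x ahead of the robot, y to its left, z up, the work surface at z = 0. Lengths are in m, angles in degrees, forces in N, time in s.
With the tool pointing down it reaches from about 0.4 to 0.825 m from the base axis. Payload 7 kg.
Tool frame: the origin (TCP) lies at the very end of the fingers, on their centre line; the grasp point (between the pads) lies 19 mm behind it (r.hold_point_z is the distance from the TCP to the grasp point, in m); z points along the fingers, y is the direction in which the jaws open and shut (so a half turn about z gives the same grasp; the last joint's range is limited). The gripper opens to 88 mm and grips with 3 to 60 N. Pads are 19 mm wide; open, the fingers measure 130 mm over their backs; the gripper's body (78 mm by 193 mm) begins 47 mm behind the grasp point.
Start: joints at [-49.612, 20.546, 0.682, 0, -70.136, -16.507], TCP at [0.273, -0.617, 0.227] pointing down, gripper open.
Joint ranges: [-176.03, 176.03], [-82.01, 121.73], [-58.28, 71.71], [-173.87, 95.51], [-174.79, -0.11], [-173.66, 173.66]. Speed limits (degrees/s): [136.94, 136.94, 172.46, 180, 180, 180].

INTERFACE

Orientations are given as [roll, pitch, yaw] about the fixed x, y, z axes, in that order (R = Rz(yaw) Ry(pitch) Rx(roll)).
In Python, from plant import r gives the robot as it stands. The module is installed in compiled form; this text tells all that it offers.
- The arm moves only by the shell command python3 -m inch 'ROWS' [FORCE]. ROWS is text: rows parted by semicolons, each of 7 numbers parted by spaces: the shift along the tool's x, y, z in m, then the turn, a rotation vector about the tool's x, y, z in rad, then the opening, from 0 (shut) to 1 (fully open). In form: tx ty tz ax ay az jaw; .... A call has 1 to 20 rows; each row shifts and turns the commanded pose from where the row before left it, along the tool's axes as they then stand; what a row does not reach is not made up. A row lasts 1/12 s, in which the tool goes at most 41.7 mm and 7.16 degrees, less where a joint would pass 70% of its speed; a pose out of reach is approached as far as the arm can. A call with a gripper value outside its range is refused whole. The fingers move at their own pace and stop on an object; FORCE is the grip in N (left out, the last holds). Time passes only in rows, so rows that do not move let the fingers close. It gives the time, the measured TCP pose, the force and the opening at its end, in the units of the state.
- r.get_state(): the state, without advancing time (a new reading comes with each control period).
- r.capture(name): name is "scene" or "top" or "wrist"; returns the picture (420x560x3 uint8, red, green, blue); there is no depth.
- r.camera_params(name): a dict with "vfov" (degrees; the focal length in pixels is half the picture's height over the tangent of half this angle, whatever the lens; pixels are square), "cx", "cy" (the principal point, pixels), "R" (3x3) and "t" (3): a world point X has camera coordinates R X + t. Camera axes: x right, y down, z forward; pixel columns grow to the right and rows downward; lengths in m; the calibration is good to about 2 mm. A picture is of the moment at which its call begins: read the wrist's pose just before it. camera_params takes no time and is no camera call; for the wrist camera it gives the pose at the moment of the call.
- r.close_job(): hands the job in, once; it reports no verdict.
Trained networks look in the newest picture that a camera, given by its name, has taken for a name from the list of things; names that differ only in an ending like _2 or _b are one class to them, and where a whole thing is asked for, a point or a joint stands for the part that bears it (a point fixed in the world has none). Each returns a list of dicts, best first, with "p" (0 to 1); they miss things now and then, are a little off and sometimes report something else, mostly with a low value. They report only what shows in the picture. A call takes as long as a camera call. They do not tell look-alikes from the thing itself.
- r.recognise(target, camera): "xy" ([column, row] in pixels, amid what is visible of it).
The state is a dict: "time_s": time; "joints": joint angles; "qd": joint speeds; "joint_torque": joint torques, N m; "tcp_pos": TCP position; "eef_rot": TCP orientation; "contact_force": force on the tool from outside, world axes, zero at the start; "moment": the same for the moment, N m; "gripper_width": finger opening in m.
Only numpy, scipy, OpenCV 4.12 (cv2) and the standard library are available. Lean on these libraries where they do the work, as an engineer would, in place of code of your own. Each camera call takes 0.05 s, during which the arm holds its last target.

TASK

Set up the packing lane for the carton bundle that lies in it: crank the handwheel clockwise (seen from above), over as many grasps as it takes, until the sliding guide has pushed the bundle square against the fixed fence and nips it firmly enough to feel, without crushing it. Then turn the wheel back about an eighth of a turn, so that the lane is about 8 mm wider than the bundle and the bundle lies free in it. Only then turn the selector on the control box from its one-dot mark to the two-dot mark (the middle one); leave the other things on the table alone.

Things in the scene. Friction and masses are not known exactly. Their poses are not given: they have to be found in the camera images.
- wheel (a joint): Handwheel angle, rad, upright axis; grows clockwise seen from above, which moves the guide towards the fence by 10 mm per rad (62.8 mm per turn). Range -1.5 to 7; starts between -0.4 and 0.4. Friction about 0.15 N m; it stays where it is left. Cranking and nipping takes some 3 to 15 N at the rim.
- wheel_center (a point): Centre of the black handwheel at mid-height of its rim, 135 mm above the table. Rim: 16 mm round bar on a 60 mm radius; hub 34 mm diameter; 3 round 10 mm spokes at rim height, one along this frame's x, the others 120 deg either side (frame turns with the wheel, z up). 41 mm of free space below. No crank handle: pinch the rim from above, one finger inside between spokes, one outside.
- guide: Sliding guide: upright steel plate 200 mm long (x), 54 mm high, 10 mm thick, on the lane bed, driven by the handwheel along the lane's y. Origin: foot of the middle of the face that looks to the fence (-y of this frame), on the bed, 20 mm above the table; the plate lies behind it (+y).
- fence: Fixed fence: upright steel plate 200 mm long, 52 mm high, across from the guide, bolted to the bed. Origin: foot of the middle of the face that looks to the guide (+y of this frame). The y of the guide's origin in this frame is the lane's width; it is 80 mm when the bundle is nipped.
- bundle: Wrapped bundle of five small cartons, one rigid block 140 (x) x 80 (y) x 60 (z) mm, loose on the lane bed between guide and fence, at first a little askew and standing off both. Origin: centre of its underside.
- selector (a joint): Angle of the selector in rad; it grows clockwise seen from above. Detents at 0 (one dot, where it starts), 0.7 (two dots, the middle) and 1.4 (three dots). Turning takes about 0.1 N m; it snaps into the nearest detent.
- selector_grip (a point): Point on the selector's upright axis at grip height, 105 mm above the table. Black grip bar 60 mm long, 16 mm wide, its top 5 mm above this point, on a 60 mm disc whose top lies 22 mm below it. x: along the bar to the pointer (the white line's end); z up. It sits on a grey control box 130 x 140 x 70 mm.
- spray: White bottle with a blue cap, 60 mm diameter, 170 mm tall, standing; leave it. Origin: centre of its underside.
- spare: A second carton bundle like the first, lying on the table beyond the lane, not part of the job; leave it. Origin: centre of its underside.
- tape: Roll of tape lying flat, 100 mm diameter, 48 mm tall; leave it. Origin: centre of its underside.
There are look-alikes about, which are no part of the job. Of the things that look like the part that bears selector, the smaller one is meant. What is shaped like the bundle but pink is not meant.

How it is judged (in metres and radians):
On the way, in this order (a step that is already met when the one before it is completed fails the run):
1. the guide nips the bundle against the fence (more than 6 N on both sides) (contact force between each of guide, fence and bundle above 6 N), for 0.1 s.
2. the guide is backed off: the lane is 3 to 13 mm wider than the 80 mm bundle (y of guide in the frame of fence between 0.083 and 0.093 m), for 0.3 s.
3. the selector stands at the two-dot mark (0.7 rad, within 0.13) (value of joint selector between 0.57 and 0.83 rad), for 0.3 s.
At the end, for the whole second after the job is handed in: The lane (guide face to fence face) is 83 to 93 mm wide, the bundle lies flat and at rest in it, its middle within 40 mm of the fence's middle along the lane, and the selector stands within 0.13 rad of the two-dot mark (0.7 rad) (all of step 2 and all of step 3 and y of bundle in the frame of fence between 0.037 and 0.054 m and x of bundle in the frame of fence between -0.04 and 0.04 m and angle between bundle's own z axis and vertical below 0.06 rad and linear speed of bundle below 0.02 m/s); the robot touches nothing.
It fails at once if the bundle is crushed (more than 200 N from the guide) (contact force between guide and bundle above 200 N).
It fails at once if a bystander (bottle, spare bundle, tape) is moved more than 30 mm (distance of any of spray, spare, tape from where it was at the start of the episode above 0.03 m).
It also fails if it takes over 72 s, if anything falls off the work surface, if the arm or the gripper's body presses on something with over 40 N, if the wrist force passes 120 N, or if a joint passes its speed limit or range.

## Working session

There is one attempt and no reset: what is moved stays moved. The work goes in short steps, Python scripts to look and compute and a shell command to move; the robot and the scene stay as the last step left them, time stands still between calls to the robot, and variables do not carry over. Pictures are saved under pics/ and viewed, and the job is handed in when it is done.

```bash
mkdir -p pics; ls; cat > h.py <<'E'
import numpy as np,cv2
from plant import r
def snap(cam,name):
    p=r.camera_params(cam); im=r.capture(cam)
    cv2.imwrite('pics/'+name+'.png',cv2.cvtColor(np.asarray(im),cv2.COLOR_RGB2BGR)); return np.asarray(im),p
def ray(p,uv,z):
    f=210/np.tan(np.radians(p['vfov'])/2); R=np.array(p['R']);t=np.array(p['t'])
    d=R.T@np.array([(uv[0]-p['cx'])/f,(uv[1]-p['cy'])/f,1]); c=-R.T@t
    return c+d*(z-c[2])/d[2]
def proj(p,X):
    f=210/np.tan(np.radians(p['vfov'])/2); x=np.array(p['R'])@np.array(X)+np.array(p['t'])
    return np.array([f*x[0]/x[2]+p['cx'],f*x[1]/x[2]+p['cy']])
E
python3 - <<'E'
from h import *
print(r.get_state())
for c in ['scene','top']:
    im,p=snap(c,c+'0'); print(c,p)
    for n,z in [('wheel_center',.143),('guide',.074),('fence',.072),('bundle',.08),('selector_grip',.11),('spray',.17),('spare',.06),('tape',.048)]:
        for d in r.recognise(n,c)[:4]: print(n,np.round(d['xy'],1),round(d['p'],2),ray(p,d['xy'],z).round(3))
E
```

```text
pics
{'time_s': 0.0, 'joints': array([-4.96135040e+01,  2.05895291e+01,  6.33289217e-01, -2.07505613e-02,
       -7.01349304e+01, -1.65077474e+01]), 'qd': array([-0.02841248, -0.04087884,  0.05675107,  0.02305123, -0.04978574,
        0.0989866 ]), 'joint_torque': array([ 2.88853098e-04, -5.82727432e+01,  2.93063396e+01,  6.99750647e+00,
        7.05208411e-03, -1.69954874e-04]), 'tcp_pos': array([ 0.27303026, -0.61677883,  0.22563853]), 'eef_rot': array([ 1.79907044e+02, -7.20529294e-03, -1.56128312e+02]), 'contact_force': array([ 0.25416721, -0.00151663, -0.51325858]), 'moment': array([-0.01014277, -0.01260372, -0.01526942]), 'gripper_width': 0.08725613531349523}
scene {'vfov': 54.34919320918088, 'cx': 283.6299886782781, 'cy': 212.5399553914477, 'R': array([[-0.2949774 ,  0.95546653, -0.008488  ],
       [ 0.66723453,  0.19961779, -0.71760074],
       [-0.68394913, -0.21733949, -0.696403  ]]), 't': array([ 0.1666339 , -0.27198519,  1.67094189])}
wheel_center [346.5 208.9] 0.63 [0.494 0.172 0.143]
guide [320.2 224.7] 0.75 [0.513 0.101 0.074]
fence [275.4 216.7] 0.89 [ 0.517 -0.041  
[... 442 characters left out ...]
35994, 'cy': 213.01446333395512, 'R': array([[ 1.88474028e-02, -9.99822082e-01, -7.61501517e-04],
       [-9.93097410e-01, -1.86324377e-02, -1.15803133e-01],
       [ 1.15768341e-01,  2.93883347e-03, -9.93271894e-01]]), 't': array([0.00684848, 0.52285441, 1.70905224])}
wheel_center [228.7 224.5] 0.57 [0.47  0.172 0.143]
guide [253.9 226.4] 0.64 [0.472 0.096 0.074]
guide [298.4 230.7] 0.62 [ 0.461 -0.049  0.074]
fence [297.2 231.5] 0.56 [ 0.458 -0.045  0.072]
bundle [275.4 224. ] 0.7 [0.481 0.026 0.08 ]
selector_grip [385.3 235.9] 0.61 [ 0.447 -0.324  0.11 ]
spray [228.4 145.9] 0.92 [0.714 0.177 0.17 ]
spare [280.8 145.5] 0.64 [0.746 0.014 0.06 ]
tape [346.6 146.2] 0.87 [ 0.751 -0.208  0.048]
```

View pics/scene0.png

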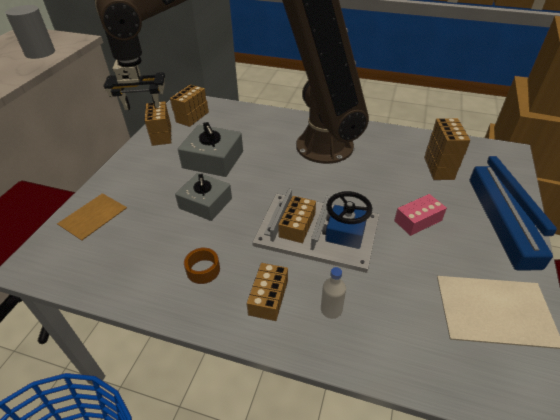

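View pics/top0.png

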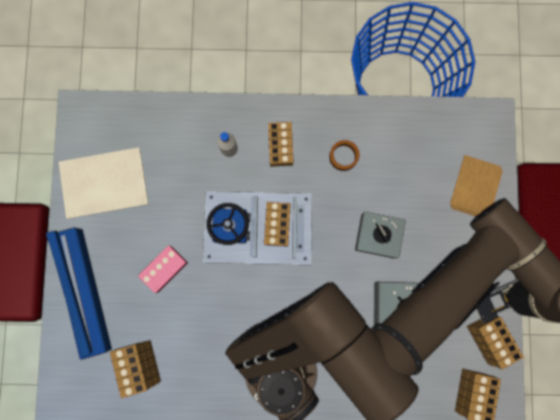

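```bash
python3 - <<'E'
import cv2
im=cv2.imread('pics/top0.png')
cv2.imwrite('pics/top0z.png',cv2.resize(im[150:310,180:420],None,fx=3.3,fy=3.3,interpolation=cv2.INTER_CUBIC)[:600,:800])
im=cv2.imread('pics/scene0.png')
cv2.imwrite('pics/scene0z.png',cv2.resize(im[120:300,180:420],None,fx=3.3,fy=3.3,interpolation=cv2.INTER_CUBIC)[:600,:800])
E
```

```text
(no output)
```

View pics/top0z.png

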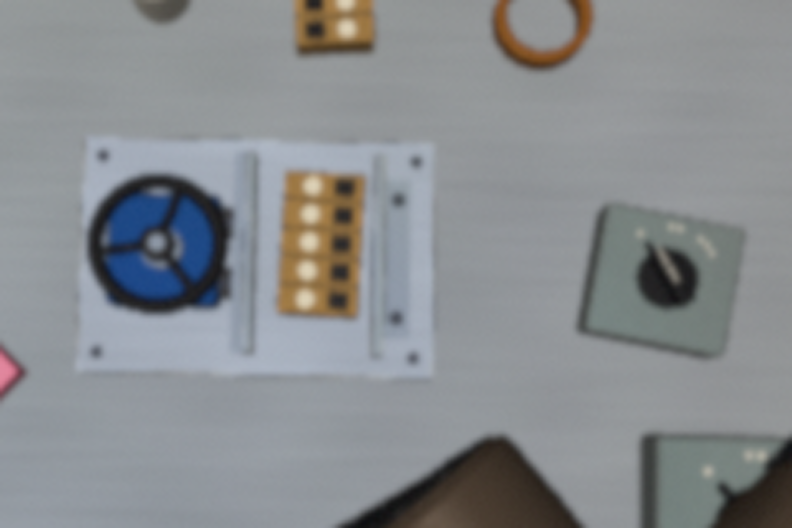

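View pics/scene0z.png

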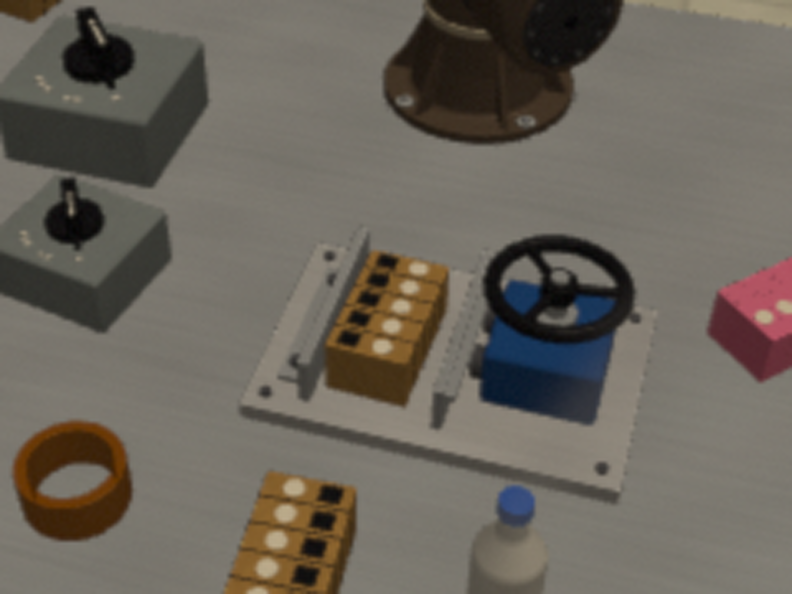

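```bash
python3 - <<'E'
from h import *
from scipy.optimize import least_squares
ps=r.camera_params('scene'); pt=r.camera_params('top')
T=lambda u,v:(180+u/3.3,150+v/3.3); S=lambda u,v:(180+u/3.3,120+v/3.3)
for n,t,s in [('hub',T(157,243),S(560,287)),('selector',T(667,275),S(72,205)),('base',(280,390),(327,152))]:
    g=lambda X:np.r_[proj(ps,X)-s,proj(pt,X)-t]
    o=least_squares(g,[.5,0,.1]); print(n,o.x.round(4),o.fun.round(1))
print(ray(pt,T(157,243),.14),ray(pt,T(667,275),.11))
for s in (1,-1):
  pass
# guide/fence face
for n,a in [('guide top fence-side corner a',T(256,152)),('b',T(252,352)),('fence a',T(375,156)),('fence b',T(372,355))]: print(n,ray(pt,a,.073).round(4))
E
```

```text
hub [0.4738 0.1773 0.1339] [-0.4 -0.  -0.4  0.1]
selector [ 0.4558 -0.3166  0.0976] [ 0.2  0.   0.2 -0.1]
base [-0.0748  0.0003 -0.0817] [ 0.2  0.   0.2 -0. ]
[0.47342145 0.17546617 0.14      ] [ 0.4545259  -0.31349098  0.11      ]
guide top fence-side corner a [0.5723 0.0867 0.073 ]
b [0.3743 0.086  0.073 ]
fence a [ 0.5705 -0.0315  0.073 ]
fence b [ 0.3735 -0.0316  0.073 ]
```

```bash
python3 -m inch '-.0276 .0258 0 0 0 0 1;-.0276 .0258 0 0 0 0 1;-.0276 .0258 0 0 0 0 1;-.0276 .0258 0 0 0 0 1;-.0276 .0258 0 0 0 0 1;-.0276 .0258 0 0 0 0 1;-.0276 .0258 0 0 0 0 1;-.0276 .0258 0 0 0 0 .38;-.0276 .0258 0 0 0 0 .38;-.0276 .0258 0 0 0 0 .38;-.0276 .0258 0 0 0 0 .38;-.0276 .0258 0 0 0 0 .38;-.0123 .0345 0 0 0 0 .38;-.0123 .0345 0 0 0 0 .38;-.0123 .0345 0 0 0 0 .38;-.0123 .0345 0 0 0 0 .38;-.0123 .0345 0 0 0 0 .38;-.0123 .0345 0 0 0 0 .38;-.0123 .0345 0 0 0 0 .38;-.0123 .0345 0 0 0 0 .38'
python3 - <<'E'
from h import *
print(r.get_state()['joints'],r.get_state()['eef_rot'])
im,p=snap('wrist','w1');print(p)
E
```

```text
time_s: 2.57
tcp_pos: [0.4285, 0.094, 0.2271]
eef_rot: [180.0, 0.1, -156.1]
contact_force: [1.5, 0.4, 0.2]
gripper_width: 0.0338
[ 3.83018405e+01 -2.54963577e+00 -2.73807886e+01  6.78249364e-03
 -6.50906320e+01 -1.04409233e+02] [ 1.79986498e+02  7.72864188e-02 -1.56104549e+02]
{'vfov': 66.7348929774539, 'cx': 281.96913623226175, 'cy': 206.8268585267391, 'R': array([[-4.05750914e-01,  9.13983665e-01, -2.35359828e-04],
       [ 8.77615498e-01,  3.89677641e-01,  2.79181614e-01],
       [ 2.55259149e-01,  1.13071640e-01, -9.60238289e-01]]), 't': array([ 0.08823485, -0.44871701,  0.2700067 ])}
```

View pics/w1.png

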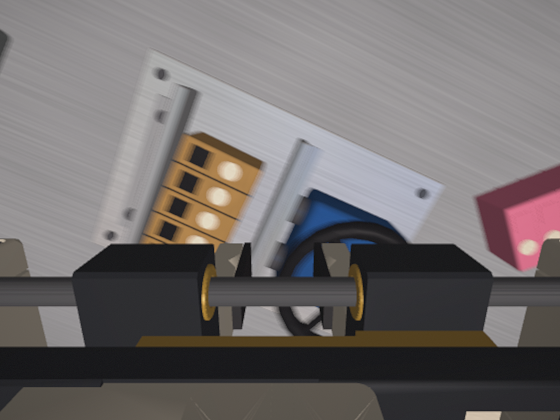

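```bash
python3 -m inch '-.0118 .0341 0 0 0 0 .38;-.0118 .0341 0 0 0 0 .38;-.0118 .0341 0 0 0 0 .38;0 0 0 0 0 -.12 .38;0 0 0 0 0 -.12 .38;0 0 0 0 0 -.12 .38;0 0 0 0 0 -.12 .38;0 0 0 0 0 -.12 .38;0 0 0 0 0 -.12 .38;0 0 0 0 0 -.12 .38;0 0 0 0 0 -.12 .38;0 0 0 0 0 -.12 .38;0 0 0 0 0 -.12 .38;0 0 0 0 0 -.12 .38;0 0 0 0 0 -.12 .38;0 0 0 0 0 -.12 .38;0 0 0 0 0 -.12 .38;0 0 0 0 0 -.12 .38;0 0 0 0 0 -.12 .38' &&  python3 -m inch '0 0 0 0 0 -.12 .38;0 0 0 0 0 -.12 .38;0 0 0 0 0 -.12 .38;0 0 0 0 0 -.12 .38;0 0 0 0 0 -.12 .38;0 0 0 0 0 -.12 .38;0 0 0 0 0 -.12 .38;0 0 0 0 0 -.12 .38;0 0 0 0 0 -.12 .38;0 0 0 0 0 -.12 .38;0 0 0 0 0 -.12 .38;0 0 0 0 0 -.12 .38;0 0 0 0 0 -.12 .38;0 0 0 0 0 -.12 .38;0 0 0 0 0 -.12 .38;0 0 0 0 0 -.12 .38'
python3 - <<'E'
from h import *
print(r.get_state()['joints'],r.get_state()['eef_rot'])
im,p=snap('wrist','w2')
a=np.arange(0,360,5)
for i in a:
    q=proj(p,[.4735+.06*np.cos(np.radians(i)),.176+.06*np.sin(np.radians(i)),.143])
    im=cv2.circle(np.ascontiguousarray(im),tuple(int(x) for x in q),1,(255,0,0) if i else (0,255,0),-1)
cv2.imwrite('pics/w2b.png',cv2.cvtColor(im,cv2.COLOR_RGB2BGR))
im,p=snap('top','t2')
cv2.imwrite('pics/t2z.png',cv2.resize(cv2.imread('pics/t2.png')[150:310,180:420],None,fx=3.3,fy=3.3,interpolation=cv2.INTER_CUBIC)[:600,:800])
E
```

```text
time_s: 4.2
tcp_pos: [0.42, 0.2, 0.2267]
eef_rot: [-180.0, 0.0, -45.8]
contact_force: [0.2, 0.1, 0.7]
gripper_width: 0.0334
time_s: 5.53
tcp_pos: [0.42, 0.2, 0.2267]
eef_rot: [180.0, -0.0, 64.2]
contact_force: [0.0, 0.8, 0.1]
gripper_width: 0.0333
[ 4.98161276e+01  3.16858877e-01 -2.46412505e+01  1.76684038e-04
 -6.50197190e+01  1.04420893e+02] [ 1.79994323e+02 -2.14332195e-02  6.42370959e+01]
```

View pics/w2b.png

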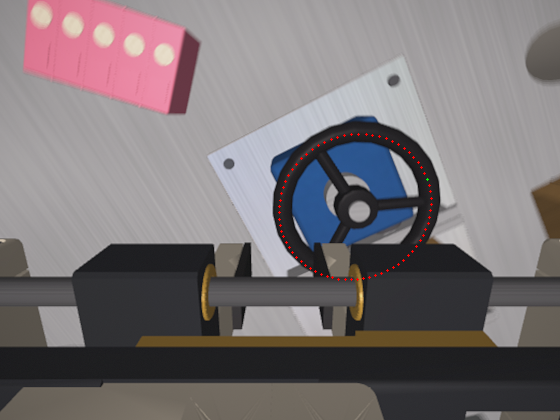

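View pics/t2z.png

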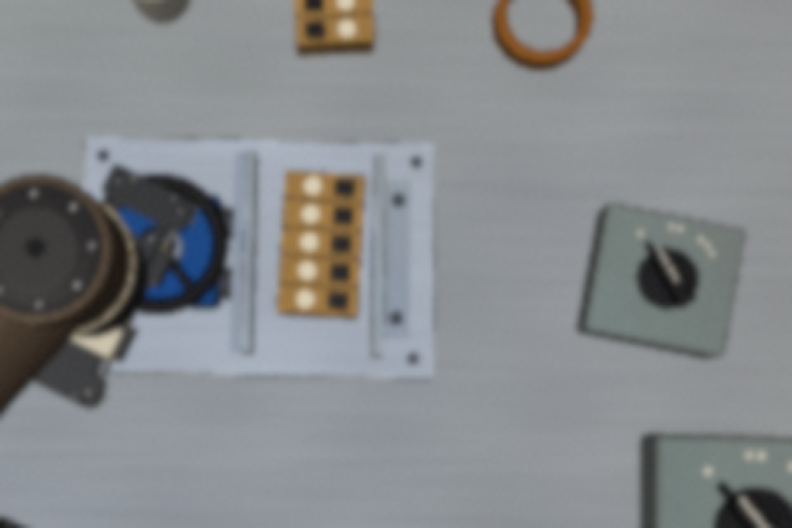

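```bash
python3 - <<'E'
from h import *
p=r.camera_params('wrist')
im=cv2.imread('pics/w2.png')
for off,c in [(-20,(0,0,255)),(-26,(0,255,0))]:
  for k in range(3):
    a=np.radians(off+120*k)
    for rr in (.02,.03,.04,.05):
        q=proj(p,[.4735+rr*np.cos(a),.176+rr*np.sin(a),.139]); cv2.circle(im,tuple(int(x) for x in q),1,c,-1)
a=np.radians(154)
q=proj(p,[.4735+.06*np.cos(a),.176+.06*np.sin(a),.143]);print(q); cv2.circle(im,tuple(int(x) for x in q),3,(255,0,255),-1)
cv2.imwrite('pics/w2c.png',cv2.resize(im[100:320,240:480],None,fx=2.7,fy=2.7))
E
```

```text
[279.06123591 211.56860541]
```

View pics/w2c.png

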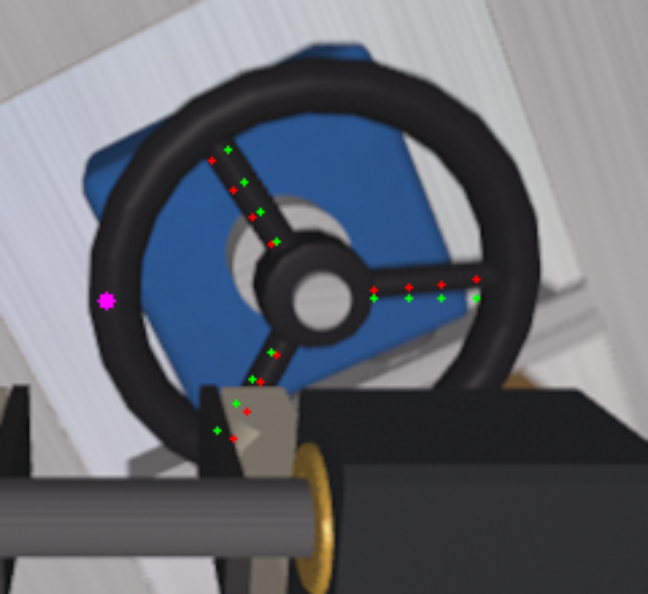

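```bash
python3 - <<'E'
from h import *
from scipy.optimize import least_squares
p=r.camera_params('wrist')
A=np.radians(np.arange(0,360,2))
def ext(c,rr=.068,z=.135):
    q=np.array([proj(p,[c[0]+rr*np.cos(a),c[1]+rr*np.sin(a),z]) for a in A]); return q[:,0].min(),q[:,0].max(),q[:,1].min()
print(ext([.4735,.176]))
f=lambda c:np.array(ext(c[:2]))-[274,440,121]
o=least_squares(f,[.47,.17],diff_step=1e-3);print(o.x,o.fun)
f=lambda c:np.array(ext(c[:2],z=c[2]))-[274,440,121]
o=least_squares(f,[.47,.17,.13],diff_step=1e-3);print(o.x,o.fun)
im=cv2.imread('pics/w2.png');print(im.shape)
E
```

```text
(np.float64(269.3318205114932), np.float64(436.8535320179611), np.float64(122.54352831312964))
[0.47674245 0.17558312] [-0.87806775  0.86960702  0.11513704]
[0.47733833 0.17532653 0.13215888] [ 2.38742359e-12  6.48014975e-12 -3.83693077e-12]
(420, 560, 3)
```

```bash
python3 -m inch '.0022 .0006 .02 0 0 0 .38;0 0 .02 0 0 0 .38;0 0 .02 0 0 0 .38;0 0 .02 0 0 0 .38;0 0 .015 0 0 0 .38;0 0 .014 0 0 0 .38;0 0 0 0 0 0 .38' 25; python3 -m inch '0 0 0 0 0 0 .05;0 0 0 0 0 0 0;0 0 0 0 0 0 0;0 0 0 0 0 0 0;0 0 0 0 0 0 0;0 0 0 0 0 0 0' 25
python3 - <<'E'
from h import *
snap('wrist','w3')
E
```

```text
time_s: 6.22
tcp_pos: [0.4201, 0.2005, 0.1152]
eef_rot: [-179.9, 0.2, 63.6]
contact_force: [-0.3, -0.5, -0.6]
gripper_width: 0.0336
time_s: 6.72
tcp_pos: [0.4216, 0.2024, 0.1185]
eef_rot: [180.0, -0.1, 63.9]
contact_force: [-5.7, 2.0, 6.5]
gripper_width: 0.0155
```

View pics/w3.png

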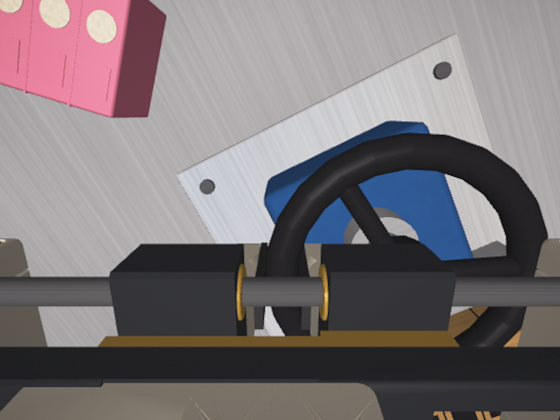

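```bash
python3 -m inch '.006 .0003 0 0 0 .1 0;.006 .0003 0 0 0 .1 0;.006 .0003 0 0 0 .1 0;.006 .0003 0 0 0 .1 0;.006 .0003 0 0 0 .1 0;.006 .0003 0 0 0 .1 0;.006 .0003 0 0 0 .1 0;.006 .0003 0 0 0 .1 0;.006 .0003 0 0 0 .1 0;.006 .0003 0 0 0 .1 0;0 0 0 0 0 0 0'
python3 - <<'E'
from h import *
snap('top','t4');snap('wrist','w4')
cv2.imwrite('pics/t4z.png',cv2.resize(cv2.imread('pics/t4.png')[150:310,180:420],None,fx=3.3,fy=3.3,interpolation=cv2.INTER_CUBIC)[:600,:800])
print(r.get_state()['joints'])
E
```

```text
time_s: 7.68
tcp_pos: [0.4695, 0.2355, 0.1185]
eef_rot: [-180.0, -0.1, 6.2]
contact_force: [-2.8, 0.5, 6.4]
gripper_width: 0.0155
[ 4.80908263e+01  1.21425329e+01 -2.66378456e+01  2.13811212e-02
 -5.11267196e+01  4.84364648e+01]
```

View pics/t4z.png

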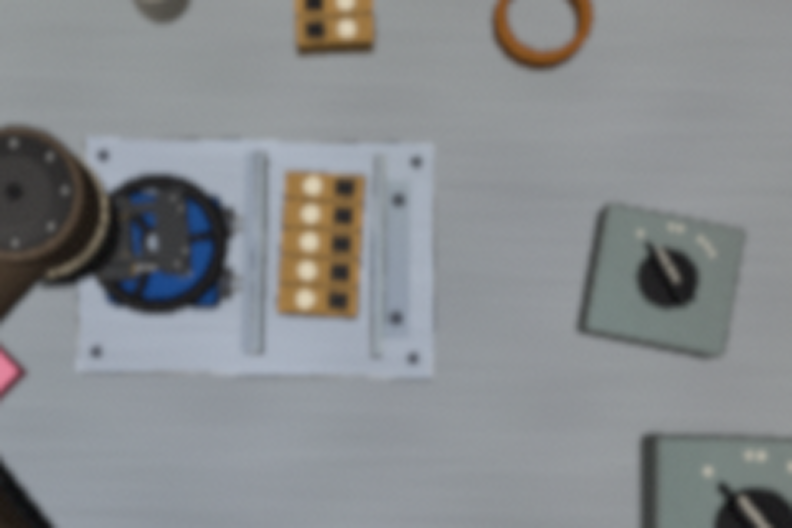

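View pics/w4.png

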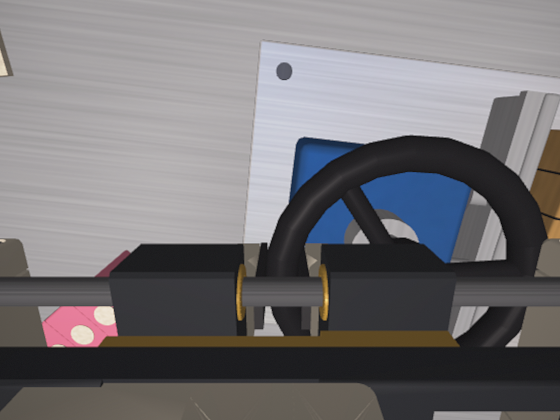

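```bash
python3 -m inch '.006 .0003 0 0 0 .1 0;.006 .0003 0 0 0 .1 0;.006 .0003 0 0 0 .1 0;.006 .0003 0 0 0 .1 0;.006 .0003 0 0 0 .1 0;.006 .0003 0 0 0 .1 0;.006 .0003 0 0 0 .1 0;.006 .0003 0 0 0 .1 0;.006 .0003 0 0 0 .1 0;.006 .0003 0 0 0 .1 0;.006 .0003 0 0 0 .1 0;.006 .0003 0 0 0 .1 0;.006 .0003 0 0 0 .1 0;.006 .0003 0 0 0 .1 0;.006 .0003 0 0 0 .1 0;0 0 0 0 0 0 0'
python3 -m inch '.006 .0003 0 0 0 .1 0;.006 .0003 0 0 0 .1 0;.006 .0003 0 0 0 .1 0;.006 .0003 0 0 0 .1 0;.006 .0003 0 0 0 .1 0;0 0 0 0 0 0 0'
python3 - <<'E'
from h import *
snap('top','t5');snap('wrist','w5')
cv2.imwrite('pics/t5z.png',cv2.resize(cv2.imread('pics/t5.png')[150:310,180:420],None,fx=3.3,fy=3.3,interpolation=cv2.INTER_CUBIC)[:600,:800])
print(r.get_state()['joints'],r.get_state()['moment'])
E
```

```text
time_s: 9.12
tcp_pos: [0.5336, 0.1857, 0.1185]
eef_rot: [179.9, 0.0, -79.8]
contact_force: [-7.8, 1.2, 9.6]
gripper_width: 0.0155
time_s: 9.62
tcp_pos: [0.5312, 0.1568, 0.1185]
eef_rot: [179.9, 0.0, -108.4]
contact_force: [-10.3, 5.1, 9.2]
gripper_width: 0.0151
[ 36.6626938   14.79077583 -22.92252921  -0.11355239 -52.30553553
 -54.66118923] [ 1.73476694  4.03823096 -0.18004402]
```

View pics/t5z.png

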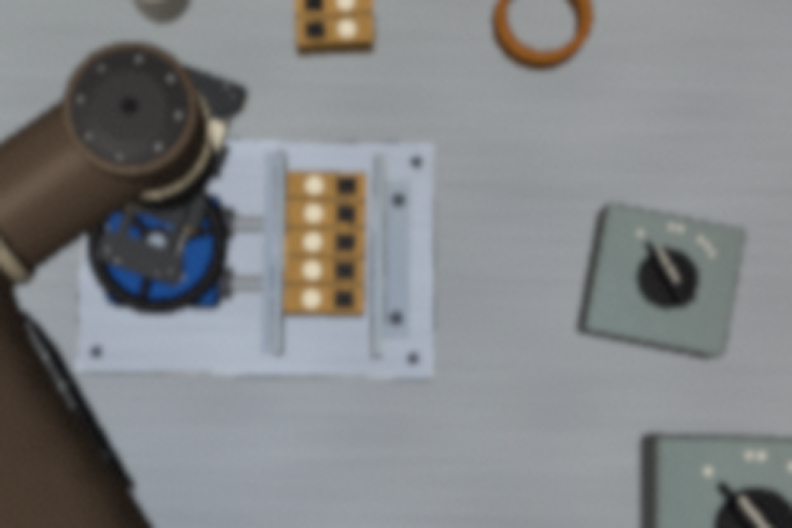

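View pics/w5.png

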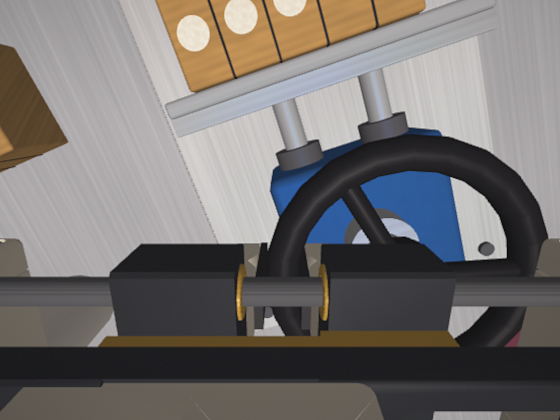

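```bash
python3 -m inch '.006 .0013 0 0 0 .1 0;.006 .0013 0 0 0 .1 0;.006 .0003 0 0 0 .1 0;.006 .0003 0 0 0 .1 0;0 0 0 0 0 0 0'
python3 -m inch '.006 .0003 0 0 0 .1 0;.006 .0003 0 0 0 .1 0;0 0 0 0 0 0 0'
python3 - <<'E'
from h import *
snap('top','t6')
cv2.imwrite('pics/t6z.png',cv2.resize(cv2.imread('pics/t6.png')[150:310,180:420],None,fx=3.3,fy=3.3,interpolation=cv2.INTER_CUBIC)[:600,:800])
print(r.get_state()['joints'],r.get_state()['moment'])
E
```

```text
time_s: 10.13
tcp_pos: [0.5194, 0.1368, 0.1186]
eef_rot: [-180.0, 0.1, -131.2]
contact_force: [-1.4, 1.4, 3.9]
gripper_width: 0.0157
time_s: 10.38
tcp_pos: [0.5109, 0.1289, 0.1186]
eef_rot: [-180.0, 0.1, -142.4]
contact_force: [-1.4, 2.3, 6.1]
gripper_width: 0.0155
[ 3.55194901e+01  1.23143122e+01 -2.64085763e+01  1.53684284e-02
 -5.11563683e+01 -8.76590289e+01] [ 1.07187777  0.42739338 -0.14966712]
```

View pics/t6z.png

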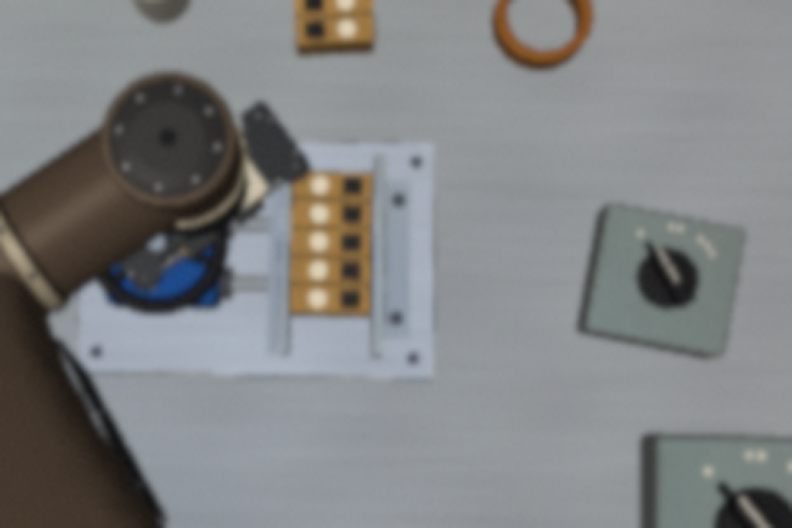

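```bash
for i in 1; do python3 -m inch '.003 .0001 0 0 0 .05 0;.003 .0001 0 0 0 .05 0;0 0 0 0 0 0 0'; python3 -m inch '.003 .0001 0 0 0 .05 0;0 0 0 0 0 0 0';  python3 -m inch '.003 .0001 0 0 0 .05 0;0 0 0 0 0 0 0'; done
```

```text
time_s: 10.68
tcp_pos: [0.5065, 0.1259, 0.1186]
eef_rot: [-180.0, 0.2, -147.9]
contact_force: [0.0, 3.9, 5.3]
gripper_width: 0.0152
time_s: 10.85
tcp_pos: [0.5041, 0.1244, 0.1186]
eef_rot: [-180.0, 0.2, -150.8]
contact_force: [0.7, 3.7, 7.0]
gripper_width: 0.0157
time_s: 11.02
tcp_pos: [0.5033, 0.1241, 0.1187]
eef_rot: [-180.0, 0.4, -153.6]
contact_force: [8.7, 4.0, -2.6]
gripper_width: 0.0155
```

```bash
python3 -m inch '0 0 0 0 0 0 0;0 0 0 0 0 0 0'; python3 -m inch '.0015 0 0 0 0 .025 0;0 0 0 0 0 0 0;0 0 0 0 0 0 0;0 0 0 0 0 0 0'
python3 - <<'E'
from h import *
snap('top','t7');snap('wrist','w7')
cv2.imwrite('pics/t7z.png',cv2.resize(cv2.imread('pics/t7.png')[150:310,180:420],None,fx=3.3,fy=3.3,interpolation=cv2.INTER_CUBIC)[:600,:800])
E
```

```text
time_s: 11.18
tcp_pos: [0.5033, 0.1241, 0.1187]
eef_rot: [-180.0, 0.4, -153.4]
contact_force: [8.9, 4.9, -1.2]
gripper_width: 0.0155
time_s: 11.52
tcp_pos: [0.503, 0.1239, 0.1187]
eef_rot: [-180.0, 0.5, -154.8]
contact_force: [12.7, 4.2, -4.8]
gripper_width: 0.0156
```

View pics/t7z.png

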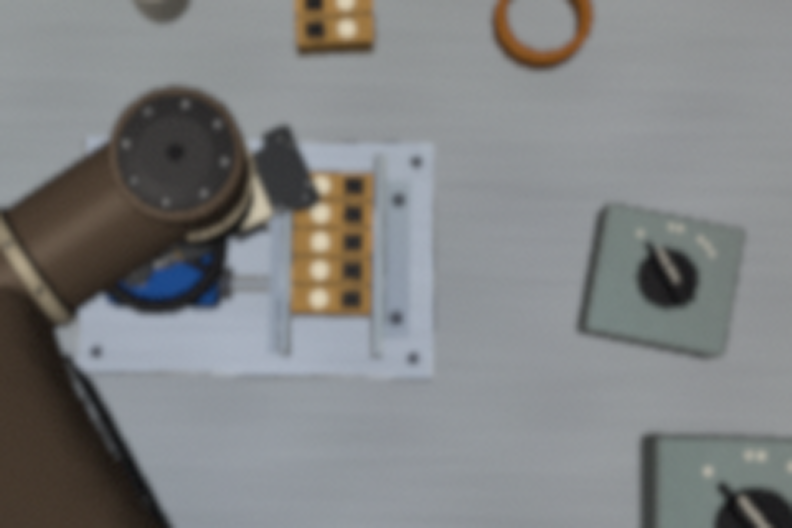

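View pics/w7.png

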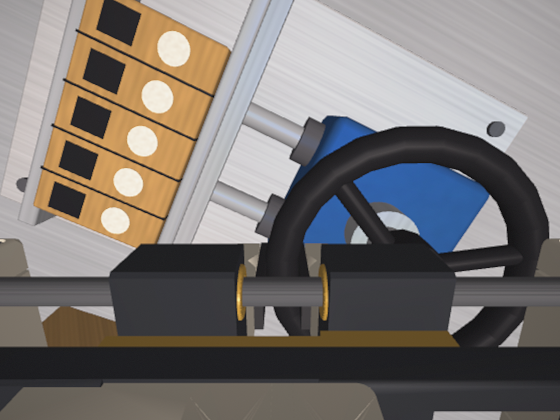

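```bash
python3 -m inch '-.006 .0003 0 0 0 -.1 0;-.006 .0003 0 0 0 -.1 0;-.006 .0003 0 0 0 -.1 0;-.006 .0003 0 0 0 -.1 0;-.006 .0003 0 0 0 -.1 0;-.006 .0003 0 0 0 -.1 0;-.006 .0003 0 0 0 -.1 0;-.006 .0003 0 0 0 -.1 0;-.0042 .0002 0 0 0 -.07 0;0 0 0 0 0 0 0;0 0 0 0 0 0 0'
python3 - <<'E'
from h import *
snap('top','t8');snap('wrist','w8')
cv2.imwrite('pics/t8z.png',cv2.resize(cv2.imread('pics/t8.png')[150:310,180:420],None,fx=3.3,fy=3.3,interpolation=cv2.INTER_CUBIC)[:600,:800])
E
```

```text
time_s: 12.53
tcp_pos: [0.5325, 0.1616, 0.1186]
eef_rot: [-179.9, 0.1, -105.0]
contact_force: [-1.7, 6.2, 8.2]
gripper_width: 0.0154
```

View pics/t8z.png

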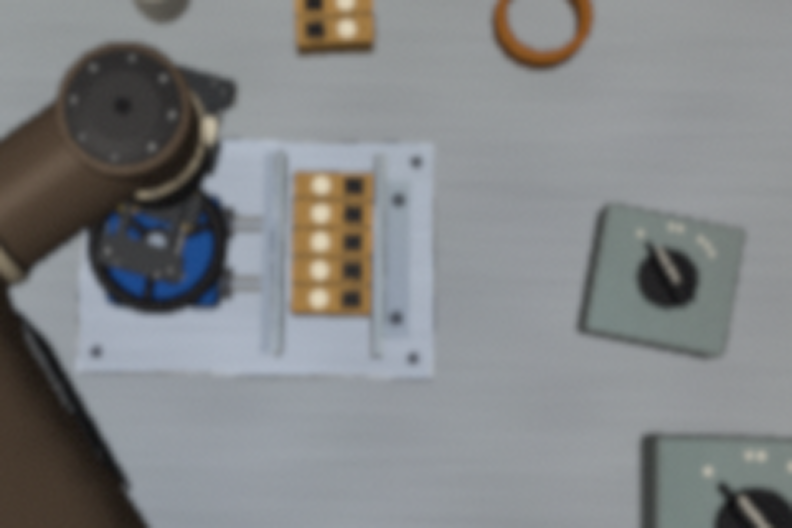

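View pics/w8.png

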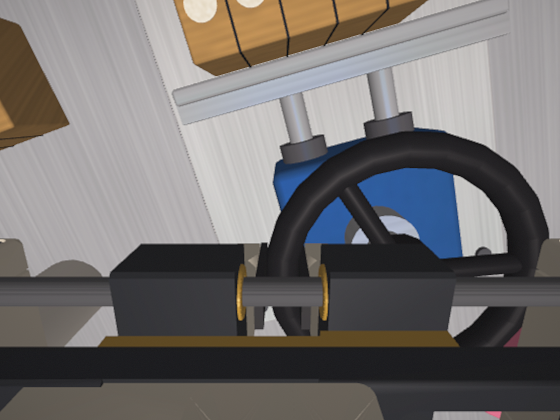

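```bash
python3 -m inch '0 0 0 0 0 0 .2;0 0 0 0 0 0 .36;0 0 0 0 0 0 .36;0 0 0 0 0 0 .36;0 0 -.02 0 0 0 .36;0 0 -.03 0 0 0 .36;0 0 -.03 0 0 0 .36;0 0 -.03 0 0 0 .36;0 0 0 0 0 0 .36'
python3 - <<'E'
from h import *
snap('top','t9');im,p=snap('wrist','w9')
cv2.imwrite('pics/t9z.png',cv2.resize(cv2.imread('pics/t9.png')[190:270,230:350],None,fx=6.6,fy=6.6,interpolation=cv2.INTER_CUBIC)[:600,:800])
E
```

```text
time_s: 13.38
tcp_pos: [0.534, 0.1609, 0.2336]
eef_rot: [-179.6, 0.3, -105.3]
contact_force: [1.4, 0.4, 0.6]
gripper_width: 0.0315
```

View pics/t9z.png

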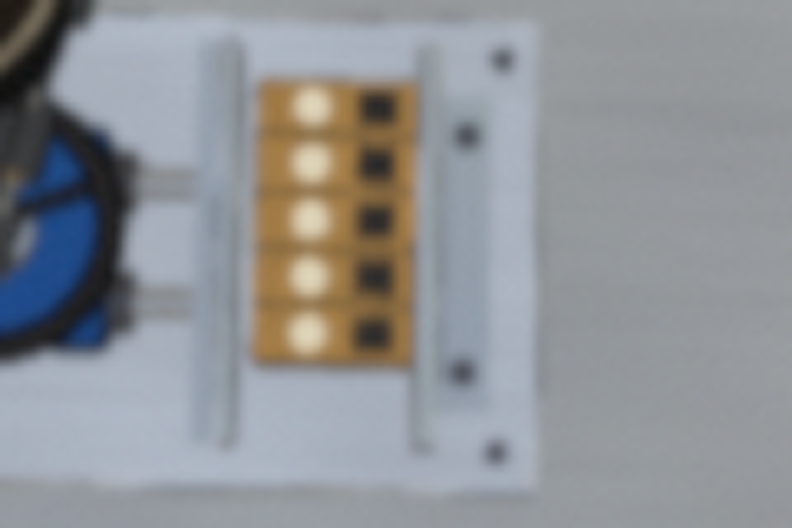

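View pics/w9.png

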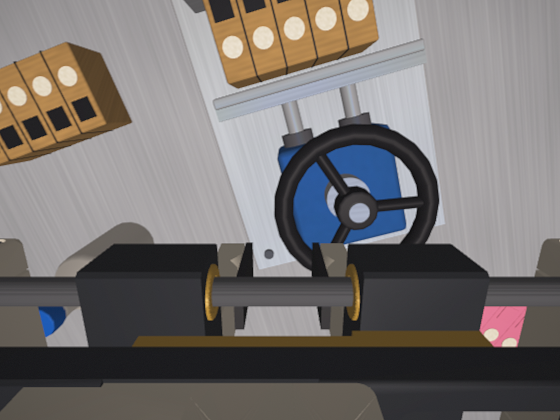

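```bash
python3 -m inch '.037 -.0064 0 0 0 0 .36;.037 -.0064 0 0 0 0 .36;.037 -.0064 0 0 0 0 .36;.037 -.0064 0 0 0 0 .36;.037 -.0064 0 0 0 0 .36;.037 -.0064 0 0 0 0 .36;.037 -.0064 0 0 0 0 .6;.037 -.0064 0 0 0 0 .6;.037 -.0064 0 0 0 0 .6;.037 -.0064 0 0 0 0 .6;.037 -.0064 0 0 0 0 .6;.037 -.0064 0 0 0 0 .6;0 0 0 0 0 .11 .6;0 0 0 0 0 .11 .6;0 0 0 0 0 .11 .6;0 0 0 0 0 .11 .6;0 0 0 0 0 .11 .6;0 0 0 0 0 .11 .6;0 0 0 0 0 0 .6'
python3 - <<'E'
from h import *
im,p=snap('wrist','w10')
for d in r.recognise('selector_grip','wrist'): print(d,ray(p,d['xy'],.11))
snap('top','t10')
cv2.imwrite('pics/t10z.png',cv2.resize(cv2.imread('pics/t10.png')[170:310,220:430],None,fx=3.8,fy=3.8,interpolation=cv2.INTER_CUBIC)[:600,:800])
E
```

```text
time_s: 15.07
tcp_pos: [0.4865, -0.2881, 0.2258]
eef_rot: [179.9, -0.1, -143.5]
contact_force: [0.3, 0.0, 0.3]
gripper_width: 0.0526
{'xy': [271.1, 148.1], 'p': 0.59} [ 0.45426462 -0.32369023  0.11      ]
```

View pics/w10.png

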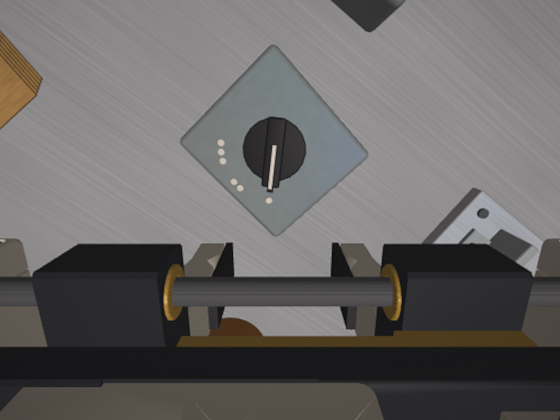

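View pics/t10z.png

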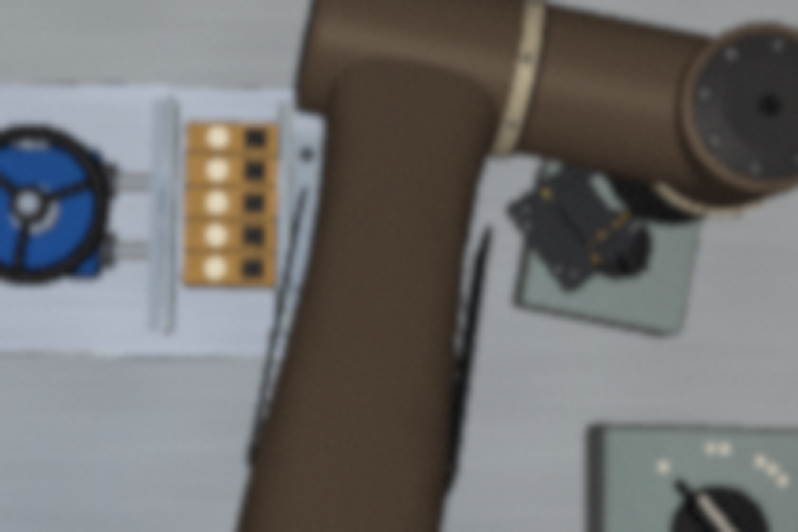

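```bash
python3 - <<'E'
from h import *
im=cv2.imread('pics/w10.png');cv2.imwrite('pics/w10z.png',cv2.resize(im[90:220,210:350],None,fx=4.5,fy=4.5,interpolation=cv2.INTER_CUBIC))
E
```

```text
(no output)
```

View pics/w10z.png

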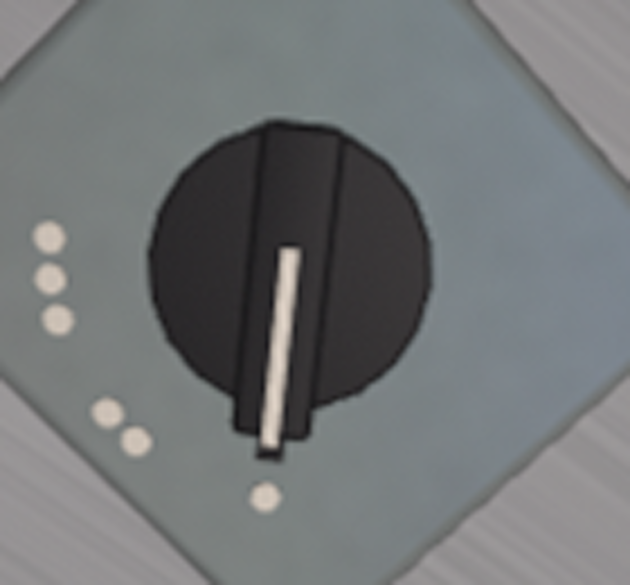

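```bash
python3 - <<'E'
from h import *
p=r.camera_params('wrist'); s=r.get_state(); R=__import__('scipy.spatial.transform',fromlist=['Rotation']).Rotation.from_euler('xyz',s['eef_rot'],degrees=True).as_matrix()
Z=lambda u,v,z:ray(p,(210+u/4.5,90+v/4.5),z)
a=Z(305,128,.11);b=Z(272,432,.11);d=b-a;print(a,b,np.linalg.norm(d),np.degrees(np.arctan2(d[1],d[0])))
m=(a+b)/2;print(m,s['tcp_pos'],s['eef_rot']); print('disc',Z(290,265,.083))
wl=Z(289,250,.11),Z(270,445,.11);print(wl,np.degrees(np.arctan2(*(wl[1]-wl[0])[[1,0]])))
for n,u in [('1',(265,497)),('2',(121,427)),('3',(50,278))]:
    q=Z(*u,.07)-m; print(n,np.degrees(np.arctan2(q[1],q[0])))
m[2]=s['tcp_pos'][2];print('tool',R.T@(m-s['tcp_pos']))
E
```

```text
[ 0.43246276 -0.33410636  0.11      ] [ 0.48212098 -0.3049589   0.11      ] 0.057580495952679146 30.411285563210807
[ 0.45729187 -0.31953263  0.11      ] [ 0.48700156 -0.28817592  0.22659792] [ 1.79922372e+02 -5.81768039e-02 -1.43001621e+02]
disc [ 0.45668692 -0.32024832  0.083     ]
(array([ 0.45201466, -0.32322853,  0.11      ]), array([ 0.48444686, -0.30372644,  0.11      ])) 31.01927552968254
1 29.96741614276699
2 -9.720931942457971
3 -49.49113620373682
tool [ 4.25979332e-02 -7.16410137e-03  3.35465694e-05]
```

```bash
python3 -m inch '.0213 -.0036 0 0 0 0 .6;.0213 -.0036 0 0 0 0 .6;0 0 .03 0 0 .113 .6;0 0 .03 0 0 0 .6;0 0 .03 0 0 0 .6;0 0 .025 0 0 0 .6;0 0 .021 0 0 0 .6;0 0 0 0 0 0 .6' 20; python3 -m inch '0 0 0 0 0 0 0;0 0 0 0 0 0 0;0 0 0 0 0 0 0;0 0 0 0 0 0 0;0 0 0 0 0 0 0;0 0 0 0 0 0 0' 20
```

```text
time_s: 15.88
tcp_pos: [0.4547, -0.3184, 0.0871]
eef_rot: [179.6, -0.3, -149.6]
contact_force: [-0.4, 0.8, -0.7]
gripper_width: 0.053
time_s: 16.38
tcp_pos: [0.458, -0.3197, 0.0924]
eef_rot: [-179.9, 0.1, -149.7]
contact_force: [-0.5, -0.5, 0.2]
gripper_width: 0.0184
```

```bash
python3 -m inch '0 0 0 0 0 0 0;0 0 0 0 0 0 0'; python3 -m inch '0 0 0 0 0 .07 0;0 0 0 0 0 .07 0;0 0 0 0 0 .07 0;0 0 0 0 0 .07 0;0 0 0 0 0 .07 0;0 0 0 0 0 .07 0;0 0 0 0 0 .07 0;0 0 0 0 0 .07 0;0 0 0 0 0 .07 0;0 0 0 0 0 .07 0;0 0 0 0 0 0 0;0 0 0 0 0 0 0'
```

```text
time_s: 16.55
tcp_pos: [0.4574, -0.3189, 0.0923]
eef_rot: [180.0, 0.0, -149.7]
contact_force: [-2.2, 5.0, 5.7]
gripper_width: 0.016
time_s: 17.55
tcp_pos: [0.4577, -0.3201, 0.0923]
eef_rot: [-180.0, 0.0, 170.3]
contact_force: [-1.8, -2.6, 5.7]
gripper_width: 0.0157
```

Release, lift, and back away along tool −x for a look.

```bash
python3 -m inch '0 0 0 0 0 0 .3;0 0 0 0 0 0 .6;0 0 0 0 0 0 .6;0 0 0 0 0 0 .6;0 0 -.02 0 0 0 .6;0 0 -.03 0 0 0 .6;0 0 -.04 0 0 0 .6;-.015 0 -.04 0 0 0 .6;-.03 0 0 0 0 0 .6;0 0 0 0 0 0 .6;0 0 0 0 0 0 .6'
python3 - <<'E'
from h import *
im,p=snap('wrist','w12'); snap('scene','s12');snap('top','t12')
i=cv2.imread('pics/s12.png');cv2.imwrite('pics/s12z.png',cv2.resize(i[120:330,160:440],None,fx=2.8,fy=2.8,interpolation=cv2.INTER_CUBIC)[:600,:800])
i=cv2.imread('pics/t12.png');cv2.imwrite('pics/t12z.png',cv2.resize(i[120:270,200:400],None,fx=4,fy=4,interpolation=cv2.INTER_CUBIC))
E
```

```text
time_s: 18.47
tcp_pos: [0.5027, -0.327, 0.2205]
eef_rot: [180.0, 0.0, 170.2]
contact_force: [-0.7, -0.2, -0.9]
gripper_width: 0.0528
```

View pics/w12.png

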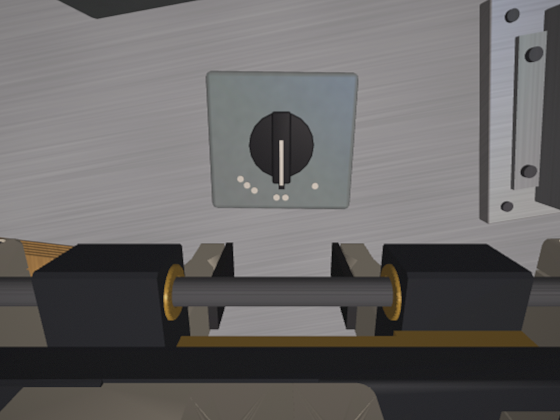

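View pics/s12z.png

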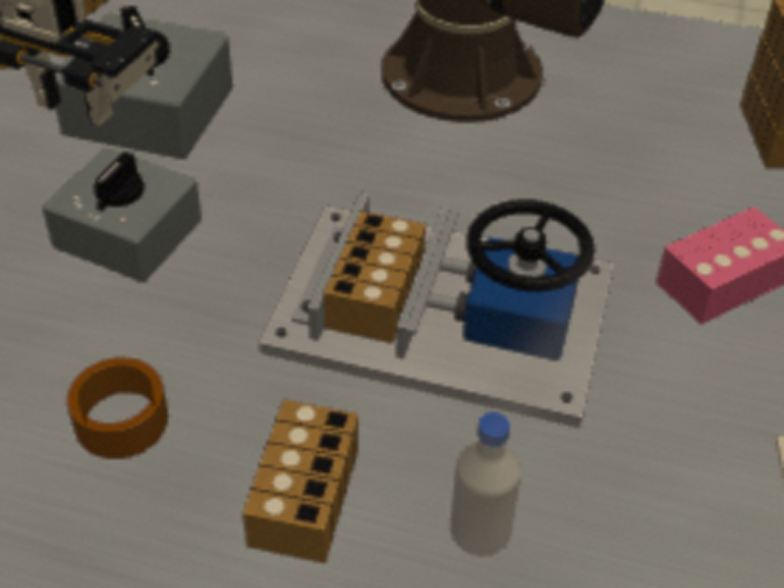

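View pics/t12z.png

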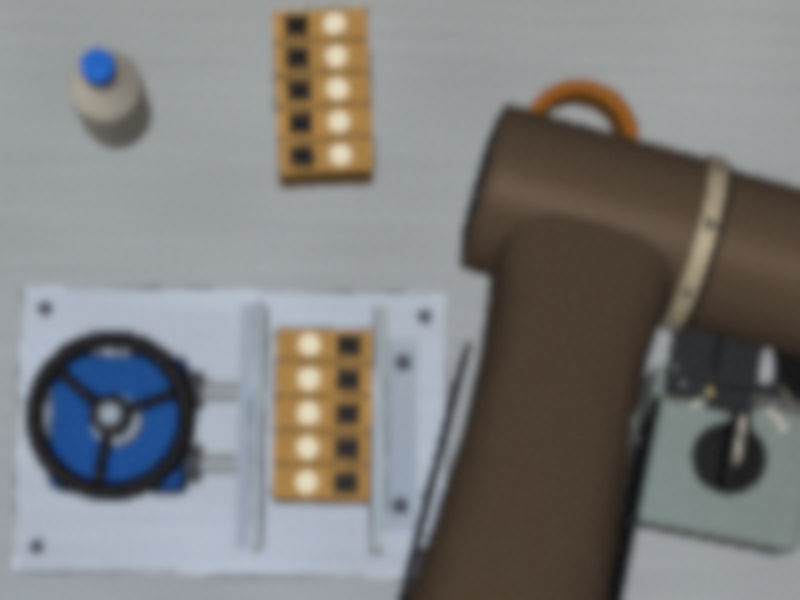

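```bash
python3 -c "
from plant import r
print(r.close_job())"
```

```text
the job is handed in; nothing more can be done
None
```

The packing lane is set up and the job is handed in, at about 18.5 s of the 72 s allowed. The hand-in gave no verdict.

- **Nip:** I cranked the handwheel about 3.7 rad clockwise in a single grasp. The guide squared the bundle and pressed it against the fence. The force at the rim rose from about 3 N to about 13 N, which I estimate as 60 N on the bundle. I held that for about 0.3 s. The contact force itself was not measured directly.
- **Back-off:** I turned the wheel back about 0.83 rad and let go. Two checks agree on the lane width: about 88 mm from how far the gripper moved, and about 87.6 mm from the top picture. The bundle lies free and flat in the lane.
- **Selector:** I turned the smaller control box's selector 0.70 rad clockwise and released it. The wrist picture shows the pointer on the two-dot mark.
- **Bystanders:** The last pictures show the bottle, spare bundle and tape upright where they were, by eye rather than by measurement. The arm was touching nothing when I handed in.

One small disagreement: reading the wheel's spokes in the final top picture put it about 7° further clockwise than the arm motion did. That is roughly 1 mm of lane width, still inside the 83 to 93 mm limit.

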